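Sort the bead loom's tension screws by thread hand

TASK

Of the two yellow loom screws in the sloping rack, one has a right-hand and one a left-hand thread. Try them one at a time in the steel test nut, upright, pressing lightly and turning clockwise about a quarter turn: the right-hand one draws in by about a centimetre, the left-hand one soon stops and goes no deeper. Put the right-hand screw in the green tray and the left-hand screw in the orange tray, each one as soon as it has been tried and before trying the other, and do not disturb the drink can, the bead jar or the awl.

Things in the scene. Friction and masses are not known exactly. Their poses are not given: they have to be found in the camera images.
- screw_1: One of two identical-looking yellow plastic screws, 70 mm long, 50 g, hand unmarked. Origin on the axis at the threaded tip, z towards the head: thread 24 mm across, z 0 to 30 (core 11 mm, four starts, 48 mm per turn); flange 39 mm across, z 30 to 34; flat tab z 34 to 70, 28 mm wide along x, 12 mm thick along y. Starts in the rack, leaning 30 degrees. Its hand is found by trying.
- screw_2: as screw_1; the other of the two.
- screw_1_tip (a point): the threaded tip of screw_1, on its axis (its origin). A right-hand screw held upright starts into the nut when its x axis lies along the nut's x or y axis, within about 10 degrees.
- screw_2_tip (a point): the threaded tip of screw_2, on its axis (its origin)
- screw_1_mid (a point): the middle of screw_1, on its axis, 35 mm from the tip
- screw_2_mid (a point): the middle of screw_2, on its axis, 35 mm from the tip
- screw_1_grip (a point): where to grip screw_1: centre of its tab, 58 mm from the tip, 12 mm from the tab's end
- screw_2_grip (a point): where to grip screw_2: centre of its tab, 58 mm from the tip, 12 mm from the tab's end
- rack: fixed light wood rack, 70 x 180 mm, origin on the bench below its middle; its 18 mm top plate slopes 30 degrees, facing its -x side (towards the robot), so the screws lean that way by 30 degrees. Two 32 mm through holes, 90 mm apart along y, at 66 mm height; the screws hang in them by their flanges and lift out along their own axes (30 mm).
- test_nut: fixed steel nut with a right-hand four-start thread: an upright octagonal collar 48 mm across on a grey 90 mm square base; origin at the base's underside, z up; mouth 40 mm up, bore 29 mm, 32 mm deep. Red marks on the rim and white marks on the base lie along its x and y axes; the thread repeats every quarter turn.
- nut_mouth (a point): centre of the nut's mouth, on its axis, 40 mm above the bench. With its tab along the marks either screw can be pushed in 1 to 6 mm before it stops. Turned clockwise from there (seen from above) a right-hand screw sinks on, 1 mm per 7.5 degrees (12 mm a quarter turn), and comes out the same way backwards; a left-hand screw stays stopped and pushes back firmly.
- tray_green: fixed open green plastic tray for right-hand screws, 130 x 130 x 28 mm, walls and floor 4 to 5 mm; origin under its centre
- tray_orange: fixed open orange plastic tray for left-hand screws, 130 x 130 x 28 mm, walls and floor 4 to 5 mm; origin under its centre
- drink_can: bystander: standing red drinks can, 66 mm diameter, 115 mm tall, origin under its centre
- bead_jar: bystander: standing jar with a wooden lid, 72 mm diameter, 85 mm tall, origin under its centre
- awl: bystander: red-handled awl lying on the bench, 160 mm long along its x
Not all that is in view belongs to the job. Of the things that look like the tray_green, take the one that is farthest from the robot's base at the start.

How it is judged (in metres and radians):
On the way, in this order (a step that is already met when the one before it is completed fails the run):
1. one screw has been tried in the test nut: upright on the nut's axis, the right-hand one sunk more than 7 mm, or the left-hand one pressed against the mouth (((horizontal distance between screw_1_tip and nut_mouth below 0.005 m and angle between screw_1's own z axis and vertical below 0.2 rad and z of screw_1_tip in the frame of test_nut between 0.03 and 0.046 m and contact force between screw_1 and test_nut above 1.5 N) or (horizontal distance between screw_2_tip and nut_mouth below 0.005 m and angle between screw_2's own z axis and vertical below 0.2 rad and z of screw_2_tip in the frame of test_nut below 0.033 m))), for 0.1 s.
2. that screw is in its own tray while the other is tried in the test nut in the same way ((((x of screw_1_mid in the frame of tray_orange between -0.062 and 0.062 m and y of screw_1_mid in the frame of tray_orange between -0.062 and 0.062 m and z of screw_1_mid in the frame of tray_orange between 0 and 0.045 m) and (horizontal distance between screw_2_tip and nut_mouth below 0.005 m and angle between screw_2's own z axis and vertical below 0.2 rad and z of screw_2_tip in the frame of test_nut below 0.033 m)) or ((x of screw_2_mid in the frame of tray_green between -0.062 and 0.062 m and y of screw_2_mid in the frame of tray_green between -0.062 and 0.062 m and z of screw_2_mid in the frame of tray_green between 0 and 0.045 m) and (horizontal distance between screw_1_tip and nut_mouth below 0.005 m and angle between screw_1's own z axis and vertical below 0.2 rad and z of screw_1_tip in the frame of test_nut between 0.03 and 0.046 m and contact force between screw_1 and test_nut above 1.5 N)))), for 0.1 s.
At the end, for the whole second after the job is handed in: the right-hand screw is in the green tray and the left-hand screw in the orange tray (middle of each screw within 62 mm of the tray's centre along each side, less than 45 mm above the tray's underside), both at rest (x of screw_1_mid in the frame of tray_orange between -0.062 and 0.062 m and y of screw_1_mid in the frame of tray_orange between -0.062 and 0.062 m and z of screw_1_mid in the frame of tray_orange between 0 and 0.045 m and x of screw_2_mid in the frame of tray_green between -0.062 and 0.062 m and y of screw_2_mid in the frame of tray_green between -0.062 and 0.062 m and z of screw_2_mid in the frame of tray_green between 0 and 0.045 m and linear speed of each of screw_1, screw_2 below 0.03 m/s); the robot touches nothing.
It fails at once if the drink can is moved more than 20 mm or knocked over (distance of drink_can from where it was at the start of the episode above 0.02 m or angle between drink_can's own z axis and vertical above 0.35 rad).
It fails at once if the bead jar is moved more than 20 mm or knocked over (distance of bead_jar from where it was at the start of the episode above 0.02 m or angle between bead_jar's own z axis and vertical above 0.35 rad).
It fails at once if the awl is moved more than 20 mm (distance of awl from where it was at the start of the episode above 0.02 m).
It also fails if it takes over 72 s, if anything falls off the work surface, if the arm or the gripper's body presses on something with over 40 N, if the wrist force passes 120 N, or if a joint passes its speed limit or range.

ROBOT

A 7-joint arm with a two-finger parallel gripper is mounted at the origin on the work surface. World frame = base frame: x ahead of the robot, y to its left, z up, the work surface at z = 0. Lengths are in mm, angles in rad, forces in N, time in s.
With the tool pointing down it reaches from about 375 to 925 mm from the base axis. Payload 3.1 kg.
Tool frame: the origin (TCP) lies midway between the tips of the shut fingers; the grasp point (between the pads) lies 19 mm behind it; z points along the fingers, y is the line along which they close (so a half turn about z gives the same grasp; the last joint's range is limited). The gripper opens to 85 mm and grips with 20 to 120 N. Pads are 22 mm wide; open, the fingers measure 114 mm over their backs; the gripper's body (76 mm by 85 mm) begins 54 mm behind the grasp point. The pads swing forward as they close: fully open they stand 13 mm farther back than shut.
Start: joints at [1.065, 0.383, 0.044, 1.598, -0.018, 1.161, -0.05], TCP at [257.803, -596.691, 231.269] pointing down, gripper open.
Joint ranges: [-2.61, 2.61], [-0.41, 2.15], [-1.48, 1.57], [0, 2.5], [-1.57, 4.71], [0.05, 1.97], [-2.85, 2.85]. Speed limits (rad/s): [2.79, 2.79, 3.14, 3.14, 3.14, 3.14, 3.14].

INTERFACE

Orientations are given as a unit quaternion [x, y, z, w].
In Python, from cell import ctrl gives the robot as it stands.
- The arm moves only by the shell command python3 -m handwheel 'ROWS' [FORCE]. ROWS is JSON, a list of rows, each a list of 5 numbers: the shift along the tool's x, y, z in m, then the turn about the tool's z in degrees, then the closure, from -1 (fully open) to 1 (shut). A call has 1 to 10 rows; each row shifts and turns the commanded pose from where the row before left it, along the tool's axes as they then stand; what a row does not reach is not made up. A row lasts 1/10 s, in which the tool goes at most 50 mm and 8.59 degrees, less where a joint would pass 70% of its speed; a pose out of reach is approached as far as the arm can. A call with a gripper value outside its range is refused whole. The fingers move at their own pace and stop on an object; FORCE is the grip in N (left out, the last holds). Time passes only in rows, so rows that do not move let the fingers close. It gives the time, the measured TCP pose, the force, the opening and the grip force at its end, in the units of the state.
- ctrl.get_obs(): the state, without advancing time (a new reading comes with each control period).
- ctrl.get_image(name): name is "side" or "top" or "wrist"; returns the picture (420x560x3 uint8, blue, green, red); there is no depth.
- ctrl.camera_params(name): a dict with "fx", "fy", "cx", "cy" (pixels), "R" (3x3) and "t" (3): a world point X has camera coordinates R X + t. Camera axes: x right, y down, z forward; pixel columns grow to the right and rows downward; lengths in mm; the calibration is good to about 2 mm. A picture is of the moment at which its call begins: read the wrist's pose just before it. camera_params takes no time and is no camera call; for the wrist camera it gives the pose at the moment of the call.
- ctrl.sign_off(): hands the job in; it is judged then, once.
Trained networks look in the newest picture that a camera, given by its name, has taken for a name from the list of things; names that differ only in an ending like _2 or _b are one class to them, and where a whole thing is asked for, a point or a joint stands for the part that bears it (a point fixed in the world has none). Each returns a list of dicts, best first, with "confidence" (0 to 1); they miss things now and then, are a little off and sometimes report something else, mostly with a low value. They report only what shows in the picture. A call takes as long as a camera call. They do not tell look-alikes from the thing itself.
- ctrl.find_in(thing, camera): "bbox" ([left, top, right, bottom] in pixels, round what is visible of it).
- ctrl.outline_of(thing, camera): "mask" (420x560 bool, what is visible of it) and "bbox" ([left, top, right, bottom] in pixels, round what is visible of it).
The state is a dict: "clock": time; "joints": joint angles; "dq": joint speeds; "effort": joint torques, N m; "eef_pos": TCP position; "ee_rot": TCP orientation; "contact_force": force on the tool from outside, world axes, zero at the start; "moment": the same for the moment, N m; "gripper_width": finger opening in mm; "grip_force": force on a finger pad.
Only numpy, scipy, OpenCV 4.12 (cv2) and the standard library are available. Lean on these libraries where they do the work, as an engineer would, in place of code of your own. Each camera call takes 0.05 s, during which the arm holds its last target. There are 200 camera calls.

## Working session

There is one attempt and no reset: what is moved stays moved. The work goes in short steps, Python scripts to look and compute and a shell command to move; the robot and the scene stay as the last step left them, time stands still between calls to the robot, and variables do not carry over. Pictures are saved under pics/ and viewed, at most 10 in all, crops included, and the job is handed in when it is done.

```bash
mkdir -p pics; ls
python3 - <<'E'
from cell import ctrl
import cv2,numpy as np
for n in("top","side"):
    cv2.imwrite(f"pics/{n}0.png",ctrl.get_image(n))
    p=ctrl.camera_params(n);print(n,p)
    for t in("screw_1","rack","test_nut","tray_green","tray_orange","drink_can","bead_jar","awl"):
        print(t,[(np.round(d["bbox"]).tolist(),round(d["confidence"],2)) for d in ctrl.find_in(t,n)])
o=ctrl.get_obs();print(o["eef_pos"],o["ee_rot"],o["clock"])
E
```

```text
pics
top {'fx': 513.8736544351456, 'fy': 513.8736544351456, 'cx': 278.4960556551975, 'cy': 211.43355530837968, 'R': array([[ 0.02845174, -0.99950679,  0.01329171],
       [-0.99022404, -0.02999902, -0.13622193],
       [ 0.13655349, -0.00928602, -0.99058918]]), 't': array([ -53.20549999,  516.97301641, 1266.2097734 ])}
screw_1 [([138.0, 187.0, 157.0, 201.0], 0.73)]
rack [([123.0, 166.0, 206.0, 211.0], 0.82), ([326.0, 150.0, 380.0, 204.0], 0.73), ([175.0, 183.0, 188.0, 201.0], 0.25)]
test_nut [([248.0, 188.0, 295.0, 232.0], 0.74)]
tray_green [([366.0, 309.0, 428.0, 370.0], 0.72), ([328.0, 150.0, 382.0, 203.0], 0.61), ([388.0, 221.0, 442.0, 277.0], 0.6), ([271.0, 108.0, 327.0, 121.0], 0.42)]
tray_orange [([300.0, 220.0, 357.0, 275.0], 0.9)]
drink_can [([232.0, 107.0, 253.0, 144.0], 0.63)]
bead_jar [([177.0, 252.0, 210.0, 278.0], 0.85), ([173.0, 181.0, 189.0, 202.0], 0.39)]
awl [([268.0, 109.0, 328.0, 120.0], 0.68), ([327.0, 148.0, 384.0, 203.0], 0.57)]
side {'fx': 389.7961478577719, 'fy': 389.7961478577719, 'cx': 280.76570709832066, 'cy': 214.15526731137828, 'R': array([[-0.89910781, -0.43749815, -0.01416043],
       [-0.26717563,  0.57412617, -0.77394853],
       [ 0.34673092, -0.69207984, -0.63309017]]), 't': array([444.45004963, 232.74794784, 840.47333416])}
screw_1 [([184.0, 306.0, 208.0, 326.0], 0.84), ([202.0, 272.0, 223.0, 292.0], 0.53)]
rack [([161.0, 261.0, 235.0, 357.0], 0.87)]
test_nut [([253.0, 225.0, 289.0, 256.0], 0.89)]
tray_green [([326.0, 159.0, 373.0, 196.0], 0.92), ([394.0, 186.0, 442.0, 224.0], 0.72), ([252.0, 171.0, 305.0, 212.0], 0.56)]
tray_orange [([297.0, 195.0, 358.0, 248.0], 0.82), ([171.0, 202.0, 205.0, 250.0], 0.75)]
drink_can [([170.0, 201.0, 201.0, 247.0], 0.69)]
bead_jar [([277.0, 283.0, 312.0, 335.0], 0.69)]
awl [([200.0, 186.0, 223.0, 215.0], 0.52)]
[ 257.83608313 -596.67619514  231.27679571] [ 9.79275261e-01  2.02533854e-01  1.81018959e-05 -6.95410175e-06] 0.9
```

View pics/top0.png

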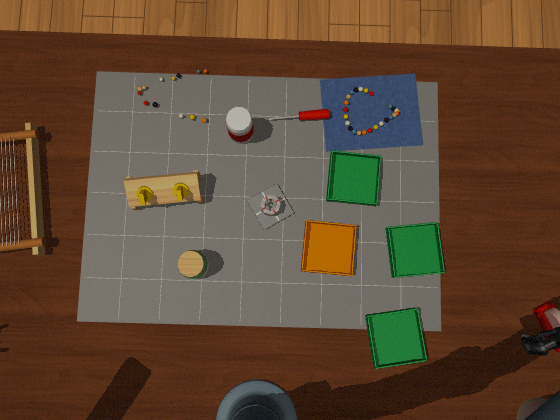

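View pics/side0.png

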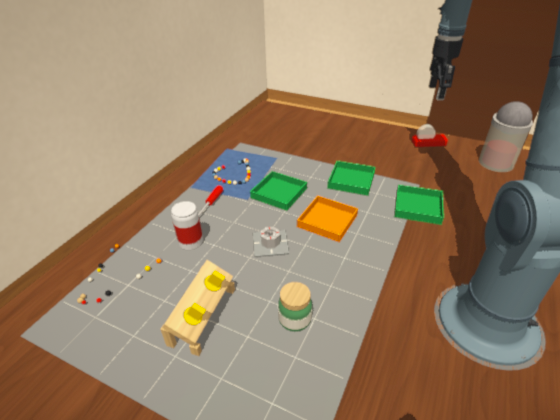

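```bash
cat > h.py <<'E'
from cell import ctrl
import cv2,numpy as np
from scipy.spatial.transform import Rotation as Ro
def ray(p,u,v):
    R=np.array(p["R"]);t=np.array(p["t"])
    return -R.T@t, R.T@np.array([(u-p["cx"])/p["fx"],(v-p["cy"])/p["fy"],1])
def onz(p,u,v,z):
    c,d=ray(p,u,v);return (c+d*(z-c[2])/d[2])
def proj(p,X):
    q=np.array(p["R"])@np.array(X)+np.array(p["t"]);return np.array([p["fx"]*q[0]/q[2]+p["cx"],p["fy"]*q[1]/q[2]+p["cy"]])
def go(x,y,z,yaw=None):
    """tool-frame shift and turn to reach TCP x,y,z; yaw= world angle of closing axis (deg)"""
    o=ctrl.get_obs();R=Ro.from_quat(o["ee_rot"]).as_matrix()
    d=R.T@(np.array([x,y,z])-o["eef_pos"]); 
    yw=np.degrees(np.arctan2(R[1,1],R[0,1]))
    turn=None if yaw is None else -(((yaw-yw)+90)%180-90)
    print("tcp",o["eef_pos"].round(1),"closeyaw",round(yw,1),"shift mm",d.round(1),"turn deg",turn,"t",o["clock"],"q7",o["joints"][6])
E
python3 - <<'E'
from h import *
p=ctrl.camera_params("top")
for n,u,v,z in [("screwA",145,194,85),("screwB",181,190,85),("rack_c",163,190,66),("nut",271,205,40),("or",329,247,28),("g1",397,338,28),("g2",354,178,28),("g3",415,249,28),("can",239,120,110),("jar",193,264,85),("awl1",268,120,10),("awl2",328,113,10)]:
    X=onz(p,u,v,z);print(n,X.round(0),np.hypot(*X[:2]).round())
X=onz(p,163,190,66);go(X[0]-60,X[1],300,90)
E
```

```text
screwA [545. 289.  85.] 617.0
screwB [557. 202.  85.] 593.0
rack_c [559. 250.  66.] 613.0
nut [534. -19.  40.] 534.0
or [ 433. -168.   28.] 464.0
g1 [ 212. -340.   28.] 401.0
g2 [ 612. -230.   28.] 654.0
g3 [ 434. -386.   28.] 581.0
can [731.  66. 110.] 734.0
jar [378. 164.  85.] 412.0
awl1 [765.  -4.  10.] 765.0
awl2 [ 790. -162.   10.] 806.0
tcp [ 257.8 -596.7  231.3] closeyaw -66.6 shift mm [ 557.4 -681.7  -68.7] turn deg 23.37034238050856 t 0.9 q7 -0.04990192027310481
```

```bash
R='[0.028,-0.034,-0.005,0,-1]'; python3 -m handwheel '[[0.028,-0.034,-0.005,0,-1],[0.028,-0.034,-0.005,0,-1],[0.028,-0.034,-0.005,0,-1],[0.028,-0.034,-0.005,0,-1],[0.028,-0.034,-0.005,0,-1],[0.028,-0.034,-0.005,0,-1],[0.028,-0.034,-0.005,0,-1],[0.028,-0.034,-0.005,0,-1],[0.028,-0.034,-0.005,0,-1],[0.028,-0.034,-0.005,0,-1]]' && python3 -m handwheel '[[0.028,-0.034,-0.005,0,-1],[0.028,-0.034,-0.005,0,-1],[0.028,-0.034,-0.005,0,-1],[0.028,-0.034,-0.005,0,-1],[0.028,-0.034,-0.005,0,-1],[0.028,-0.034,-0.005,0,-1],[0.028,-0.034,0,0,-1],[0.028,-0.034,0,8,-1],[0,0,0,8,-1],[0,0,0,8,-1]]'
python3 - <<'E'
from h import *
p=ctrl.camera_params("wrist");im=ctrl.get_image("wrist");cv2.imwrite("pics/w1.png",im)
np.save("w1.npy",p,allow_pickle=True)
print(-p["R"].T@p["t"],p["R"])
for s in ctrl.outline_of("screw_1","wrist"):
    m=s["mask"];print(s["bbox"],s["confidence"]);print(cv2.minAreaRect(np.argwhere(m)[:,::-1].astype(np.float32)))
go(0,0,0,90)
E
```

```text
clock: 1.9
eef_pos: [380.2, -171.8, 281.8]
ee_rot: [0.979, 0.202, 0.0, 0.0]
contact_force: [1.1, 0.6, -0.1]
gripper_width: 85.4
grip_force: 0.0
clock: 2.9
eef_pos: [476.2, 161.6, 311.4]
ee_rot: [1.0, 0.003, -0.0, -0.0]
contact_force: [0.5, -0.3, -0.5]
gripper_width: 85.2
grip_force: 0.0
[541.93039041 162.60023577 453.82881909] [[ 4.60588788e-03 -9.99989145e-01 -7.03439287e-04]
 [-9.64874930e-01 -4.62892760e-03  2.62668883e-01]
 [-2.62669288e-01 -5.31092490e-04 -9.64885777e-01]]
[127.0, 85.3, 168.0, 135.5] 0.9
((149.55172729492188, 108.37931060791016), (49.76634979248047, 37.13907241821289), 68.1985855102539)
[218.6, 72.3, 252.7, 127.0] 0.64
((237.184814453125, 97.13465881347656), (48.789371490478516, 36.222984313964844), 60.524105072021484)
tcp [476.3 159.9 311.3] closeyaw -89.5 shift mm [-477.5  156.1  311.4] turn deg 0.45001245683744173 t 3.0 q7 -2.0132240034740523
```

View pics/w1.png

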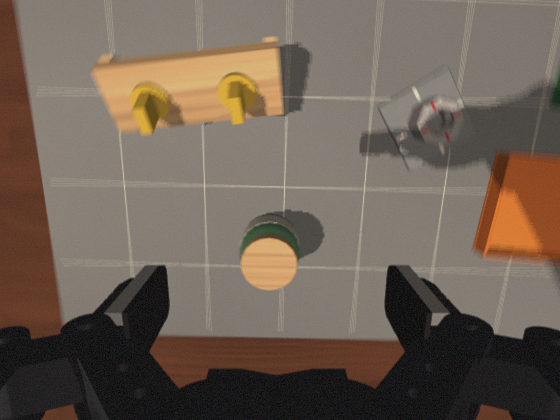

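```bash
python3 -m handwheel '[[0.024,-0.028,0.036,0,-1],[0.024,-0.028,0.036,0,-1],[0.023,-0.029,0.036,0,-1],[0,0,0,0,-1],[0,0,0,0,-1]]'
python3 - <<'E'
from h import *
p=ctrl.camera_params("wrist");im=ctrl.get_image("wrist");cv2.imwrite("pics/w2.png",cv2.resize(im,(784,588)))
np.save("w2.npy",p,allow_pickle=True)
print(-p["R"].T@p["t"],ctrl.get_obs()["eef_pos"])
for s in ctrl.outline_of("screw_1","wrist"):
    print(s["bbox"],s["confidence"])
E
```

```text
clock: 3.5
eef_pos: [543.8, 242.1, 204.4]
ee_rot: [1.0, 0.005, -0.002, 0.0]
contact_force: [0.6, -0.4, 1.1]
gripper_width: 85.7
grip_force: 0.0
[610.18476558 243.5981628  346.47845297] [544.78234002 241.89031755 206.66454757]
[185.8, 166.4, 235.9, 237.4] 0.74
[301.3, 153.0, 347.3, 224.7] 0.59
```

View pics/w2.png

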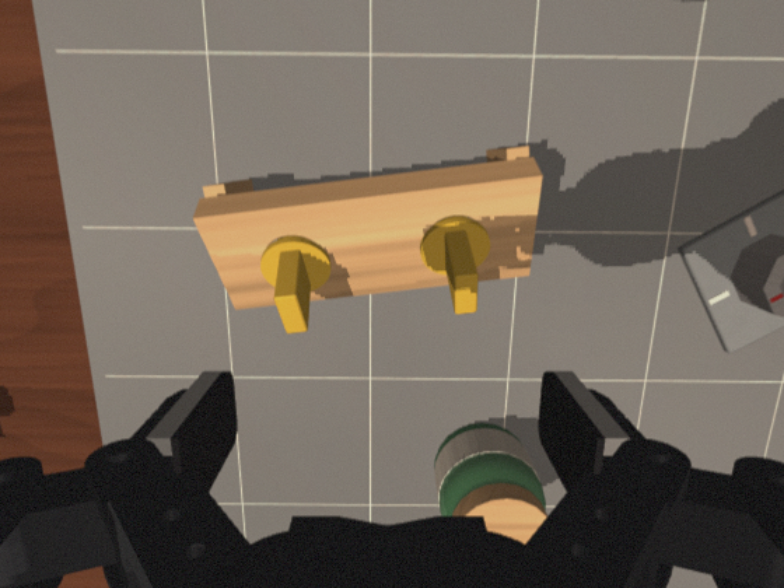

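```bash
cat >> h.py <<'E'
def solve(p,fl,en):
    """flange-top centre pixels, end-face centre pixels for A,B -> flange points, end points, axis"""
    F=[onz(p,u,v,69.5) for u,v in fl]; E=[onz(p,u,v,66+40*.866) for u,v in en]
    return F,E
E
python3 - <<'E'
from h import *
p=np.load("w2.npy",allow_pickle=True).item()
fl=[(296/1.4,267/1.4),(455/1.4,246/1.4)];en=[(292/1.4,311/1.4),(464/1.4,293/1.4)]
F,E=solve(p,fl,en)
for f,e in zip(F,E): print(f.round(1),e.round(1),(e-f).round(1))
d=F[0]-F[1];print(np.linalg.norm(d),np.degrees(np.arctan2(d[1],d[0])))
# rack plate upper edge corners (z~?)
E
```

```text
[548.5 293.8  69.5] [532.5 291.  100.6] [-15.9  -2.7  31.1]
[561.1 205.5  69.5] [542.8 204.2 100.6] [-18.3  -1.3  31.1]
89.17785318869943 98.1497652029353
```

```bash
python3 -m handwheel '[[0,0,0,-7.6,-1]]' 20; python3 -c "
from h import *
go(535.5,291.7,74,98.1)"
```

```text
clock: 3.7
eef_pos: [545.8, 241.6, 209.6]
ee_rot: [0.997, 0.071, 0.003, 0.001]
contact_force: [0.6, 0.6, 0.2]
gripper_width: 85.4
grip_force: 0.0
tcp [545.8 241.6 209.6] closeyaw -81.9 shift mm [ -3.8 -51.3 135.5] turn deg 0.03823354155792913 t 3.7 q7 -2.146153333005253
```

```bash
python3 -m handwheel '[[-0.002,-0.026,0.03,0,-1],[-0.002,-0.025,0.03,0,-1],[0,0,0.03,0,-1],[0,0,0.02,0,-1],[0,0,0,0,-1],[0,0,0,0,-1]]'; python3 -c "
from h import *
go(535.5,291.7,74,98.1)
p=ctrl.camera_params('wrist')
im=ctrl.get_image('wrist');cv2.imwrite('pics/w3.png',im)
print(proj(p,[535.5,291.7,93]))"
```

```text
clock: 4.3
eef_pos: [535.1, 291.6, 99.2]
ee_rot: [0.998, 0.069, 0.002, 0.0]
contact_force: [0.1, -0.1, 0.7]
gripper_width: 85.3
grip_force: 0.0
tcp [535.1 291.6  99.2] closeyaw -82.1 shift mm [ 0.3 -0.  25.2] turn deg -0.17948420540722054 t 4.3 q7 -2.3189030173263
[278.39065095 264.39228518]
```

View pics/w3.png

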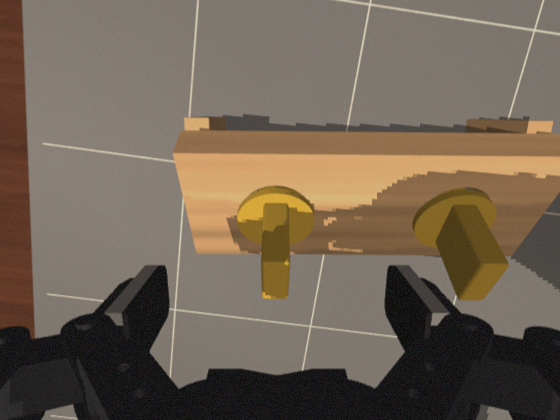

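```bash
python3 -m handwheel '[[0,0,0.013,0,-1],[0,0,0.012,0,-0.3],[0,0,0,0,0.4],[0,0,0,0,1],[0,0,0,0,1],[0,0,0,0,1],[0,0,0,0,1],[0,0,0,0,1]]' 20; python3 -c "
from h import *
go(535.5,291.7,74,98.1)"
```

```text
clock: 5.15
eef_pos: [533.8, 292.7, 71.9]
ee_rot: [0.998, 0.07, 0.0, -0.0]
contact_force: [1.2, 0.5, 1.1]
gripper_width: 11.5
grip_force: 25.6
tcp [533.8 292.7  71.9] closeyaw -82.0 shift mm [ 1.6  1.2 -2.1] turn deg -0.10500918396178349 t 5.15 q7 -2.3388333831445864
```

```bash
python3 -m handwheel '[[-0.004,0,-0.007,0,1],[-0.004,0,-0.007,0,1],[-0.0045,0,-0.0075,0,1],[0,0,0,0,1],[0.004,0,-0.003,0,1],[0.0095,0,-0.0055,0,1],[0.005,0,-0.002,0,1],[0.005,0,-0.002,0,1],[0,0,0,0,1]]'; python3 -c "
from h import *
o=ctrl.get_obs();print(o['contact_force'],o['moment'],o['gripper_width'],o['eef_pos'])
im=ctrl.get_image('side');cv2.imwrite('pics/s3.png',cv2.resize(im[230:380,130:290],(640,600)))"
```

```text
clock: 6.05
eef_pos: [543.5, 293.0, 104.7]
ee_rot: [0.998, 0.069, -0.002, 0.001]
contact_force: [-5.0, -1.1, 1.0]
gripper_width: 11.9
grip_force: 25.4
[-4.9999528  -1.11732228  1.02840111] [-0.44933739  1.0433561   0.01294973] 11.922588264759526 [543.52008087 292.98486148 104.7173322 ]
```

View pics/s3.png

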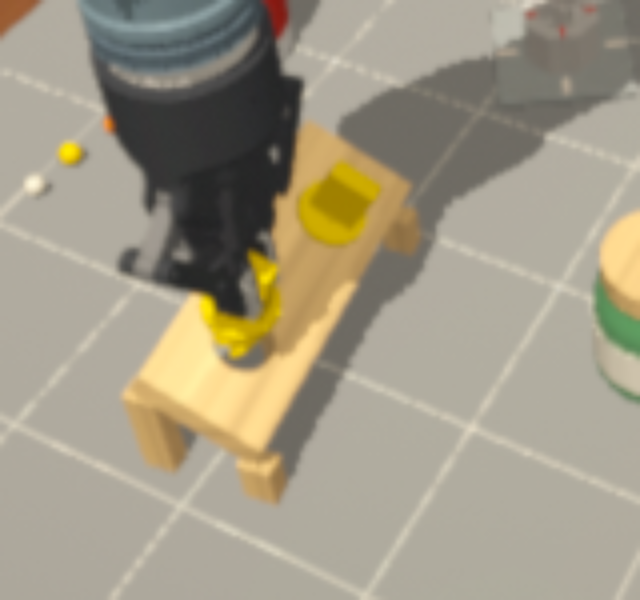

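```bash
python3 -m handwheel '[[0.005,0,-0.001,0,1],[0.005,0,-0.001,0,1],[0.005,0,-0.001,0,1],[0,0,0,0,1]]'; python3 -c "
from h import *
p=ctrl.camera_params('wrist');im=ctrl.get_image('wrist');cv2.imwrite('pics/w4.png',im)
e=ctrl.get_obs()['eef_pos'];print(proj(p,e+[0,0,19]),proj(p,e+[0,0,-38]),proj(p,[561,300,68]))"
```

```text
clock: 6.5
eef_pos: [559.1, 295.7, 108.0]
ee_rot: [0.998, 0.069, -0.001, 0.0]
contact_force: [-3.9, -1.7, -1.1]
gripper_width: 11.7
grip_force: 25.1
[278.80426296 292.63965221] [278.1085619  240.36060221] [270.56939888 234.53410913]
```

View pics/w4.png

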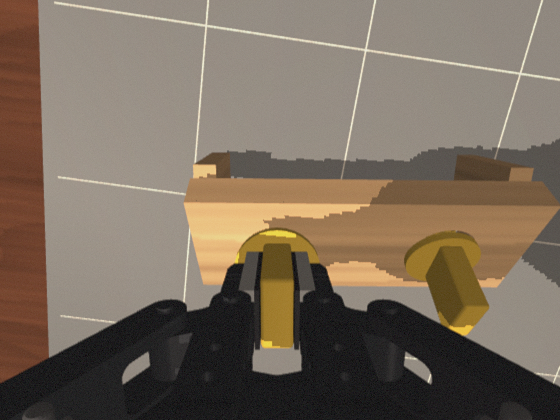

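```bash
cat >> h.py <<'E'
def feats(p,G,yaw,th,g):
    """rows of flange far edge, tab end far/near edge, for lean th (deg) and grip distance g from tip; also flange width"""
    c,s=np.cos(np.radians(yaw)),np.sin(np.radians(yaw));X=np.array([c,s,0]);Y=np.array([-s,c,0]);t=np.radians(th)
    a=-np.sin(t)*X+np.array([0,0,np.cos(t)]);e=np.cos(t)*X+np.array([0,0,np.sin(t)])
    P=lambda z,x,y=0:proj(p,G+a*(z-g)+e*x+Y*y)
    return np.round([P(34,19.5)[1],P(30,19.5)[1],P(70,14)[1],P(70,-14)[1],abs(P(34,0,19.5)-P(34,0,-19.5))[0],P(70,14)[0]],0)
E
python3 - <<'E'
from h import *
p=ctrl.camera_params('wrist');G=ctrl.get_obs()['eef_pos']+[0,0,19]
for th in(0,10,20,30):
  for g in (58,62,66): print(th,g,feats(p,G,8,th,g))
E
```

```text
0 58 [224. 221. 272. 345.  89. 279.]
0 62 [221. 218. 267. 338.  86. 279.]
0 66 [218. 216. 262. 331.  84. 279.]
10 58 [218. 213. 281. 345.  89. 279.]
10 62 [213. 209. 274. 336.  87. 279.]
10 66 [209. 206. 267. 329.  85. 279.]
20 58 [213. 207. 291. 343.  91. 279.]
20 62 [207. 202. 282. 334.  89. 279.]
20 66 [202. 197. 274. 325.  87. 279.]
30 58 [211. 203. 301. 340.  92. 279.]
30 62 [203. 197. 291. 330.  91. 279.]
30 66 [197. 190. 280. 320.  89. 279.]
```

Run:
```python
import cv2
im=cv2.imread('pics/w4.png')
for r in range(222,356,3): print(r,im[r,272:285].mean(0).round().astype(int).tolist(),end=' ')
from h import *
p=ctrl.camera_params('wrist');G=ctrl.get_obs()['eef_pos']+[0,0,19]
for th in(-15,-10,-5,0):
  for g in (54,58): print(th,g,feats(p,G,8,th,g))
```

```text
222 [82, 118, 155] 225 [82, 119, 156] 228 [40, 84, 109] 231 [70, 201, 229] 234 [75, 215, 236] 237 [47, 126, 162] 240 [47, 126, 161] 243 [38, 101, 129] 246 [31, 78, 100] 249 [30, 79, 100] 252 [31, 78, 99] 255 [31, 79, 100] 258 [31, 79, 101] 261 [31, 79, 101] 264 [30, 79, 99] 267 [30, 78, 100] 270 [30, 79, 100] 273 [32, 79, 101] 276 [30, 78, 99] 279 [36, 94, 120] 282 [44, 116, 149] 285 [46, 124, 160] 288 [46, 125, 160] 291 [46, 125, 161] 294 [47, 125, 161] 297 [46, 125, 160] 300 [46, 125, 161] 303 [47, 125, 161] 306 [47, 125, 161] 309 [45, 124, 160] 312 [47, 125, 161] 315 [47, 125, 161] 318 [46, 125, 160] 321 [47, 126, 161] 324 [47, 126, 161] 327 [47, 125, 161] 330 [46, 125, 161] 333 [47, 125, 161] 336 [47, 126, 162] 339 [46, 125, 161] 342 [46, 126, 162] 345 [47, 129, 166] 348 [117, 154, 179] 351 [131, 141, 149] 354 [132, 141, 150] -15 54 [237. 236. 262. 346.  90. 279.]
-15 58 [236. 235. 260. 341.  88. 279.]
-10 54 [233. 232. 267. 348.  90. 279.]
-10 58 [232. 230. 264. 343.  88. 279.]
-5 54 [230. 228. 272. 350.  91. 279.]
-5 58 [228. 225. 268. 344.  88. 279.]
0 54 [227. 224. 277. 352.  91. 279.]
0 58 [224. 221. 272. 345.  89. 279.]
```

```bash
python3 -m handwheel '[[0,0,-0.01,0,1],[0,0,-0.025,0,1],[0,0,-0.03,0,1]]'; python3 -c "
from h import *
go(534,-19,172)"
```

```text
clock: 6.85
eef_pos: [561.1, 296.1, 174.8]
ee_rot: [0.998, 0.07, 0.002, -0.001]
contact_force: [-0.4, 0.2, 0.4]
gripper_width: 11.5
grip_force: 25.1
tcp [561.1 296.1 174.8] closeyaw -82.0 shift mm [-70.5 308.3   2.3] turn deg None t 6.85 q7 -2.2535101286843178
```

```bash
python3 -m handwheel '[[-0.007,0.03,0,0,1],[-0.009,0.039,0,0,1],[-0.009,0.04,0,0,1],[-0.009,0.04,0,0,1],[-0.009,0.04,0,0,1],[-0.009,0.04,0,0,1],[-0.009,0.04,0,0,1],[-0.009,0.039,0,0,1],[0,0,0,0,1],[0,0,0,0,1]]'; python3 -c "
from h import *
go(534,-19,172)
o=ctrl.get_obs();print(o['contact_force'])
p=ctrl.camera_params('wrist');np.save('w5.npy',p,allow_pickle=True);im=ctrl.get_image('wrist');cv2.imwrite('pics/w5.png',cv2.resize(im,(784,588)))
print(ctrl.find_in('test_nut','wrist'))"
```

```text
clock: 7.85
eef_pos: [535.2, -20.8, 175.5]
ee_rot: [0.998, 0.068, 0.003, 0.001]
contact_force: [0.1, 1.1, 0.3]
gripper_width: 11.4
grip_force: 25.2
tcp [535.2 -20.8 175.5] closeyaw -82.2 shift mm [-1.  -1.9  3.5] turn deg None t 7.85 q7 -1.655881562568301
[0.11353307 1.13397698 0.25408676]
[{'bbox': [203.8, 124.5, 340.1, 241.2], 'confidence': 0.74}, {'bbox': [236.3, 224.8, 319.3, 349.4], 'confidence': 0.22}]
```

View pics/w5.png

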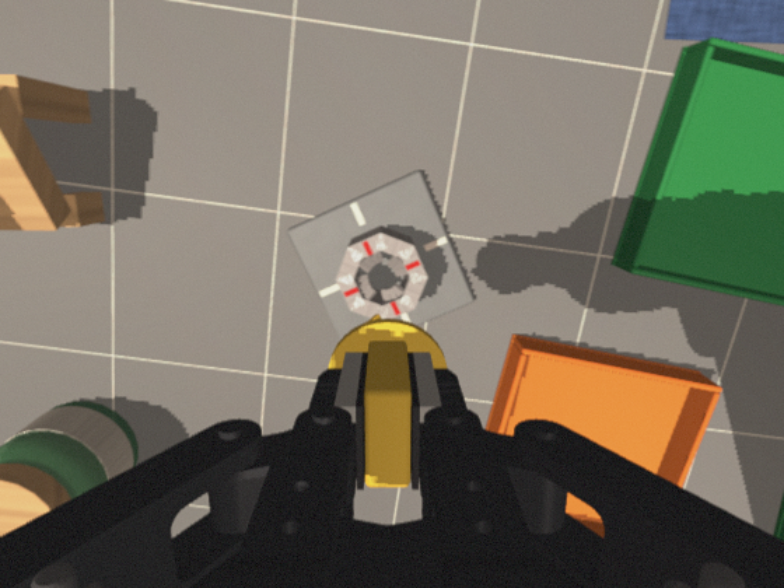

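Run:
```python
from h import *
p=np.load('w5.npy',allow_pickle=True).item()
M=[onz(p,u/1.4,v/1.4,40) for u,v in[(369,249),(412,265),(396,307),(351,292)]]
c=np.mean(M,0);print(c.round(1));
for m in M: d=m-c;print(np.linalg.norm(d).round(1),np.degrees(np.arctan2(d[1],d[0])).round(1))
W=[onz(p,u/1.4,v/1.4,9) for u,v in[(357,213),(436,243),(330,291)]]
for m in W: d=m-c;print(np.linalg.norm(d[:2]).round(1),np.degrees(np.arctan2(d[1],d[0])).round(1))
print((W[1]+W[2])/2)
o=ctrl.get_obs();print(o['joints'].round(2));G=o['eef_pos']+[0,0,19]
for th in(-5,0,5):
  for g in (58,62): print(th,g,feats(p,G,8,th,g))
im=cv2.imread('pics/w5.png')[:,380:396].mean(1)
print([(round(r/1.4),im[r].round().astype(int).tolist()) for r in range(308,500,4)])
```

```text
[534.7 -17.3  40. ]
18.3 30.8
18.5 -57.5
18.5 -146.8
19.3 121.8
36.8 32.3
36.3 -57.6
36.4 122.6
[534.59052217 -17.30323642   9.        ]
[ 0.55  0.3  -0.68  1.9   0.22  1.01 -1.66]
-5 58 [228. 226. 267. 343.  88. 269.]
-5 62 [226. 224. 263. 337.  86. 269.]
0 58 [224. 221. 271. 344.  88. 269.]
0 62 [221. 219. 266. 337.  86. 269.]
5 58 [221. 217. 276. 344.  89. 269.]
5 62 [217. 214. 270. 337.  87. 269.]
[(220, [152, 165, 210]), (223, [168, 181, 208]), (226, [173, 188, 204]), (229, [44, 88, 109]), (231, [74, 211, 234]), (234, [74, 211, 233]), (237, [50, 140, 175]), (240, [49, 134, 170]), (243, [40, 108, 138]), (246, [32, 79, 101]), (249, [31, 80, 101]), (251, [30, 79, 101]), (254, [31, 79, 100]), (257, [30, 78, 100]), (260, [31, 79, 100]), (263, [32, 79, 101]), (266, [31, 79, 101]), (269, [30, 79, 100]), (271, [32, 80, 101]), (274, [31, 78, 100]), (277, [32, 79, 101]), (280, [37, 101, 128]), (283, [44, 120, 155]), (286, [47, 125, 161]), (289, [46, 125, 161]), (291, [46, 125, 161]), (294, [46, 125, 161]), (297, [47, 126, 161]), (300, [47, 125, 161]), (303, [45, 125, 161]), (306, [46, 125, 161]), (309, [47, 125, 161]), (311, [45, 124, 160]), (314, [46, 125, 161]), (317, [46, 125, 161]), (320, [46, 125, 161]), (323, [47, 126, 162]), (326, [46, 125, 161]), (329, [47, 125, 162]), (331, [46, 125, 162]), (334, [47, 125, 162]), (337, [48, 126, 162]), (340, [46, 125, 161]), (343, [46, 125, 161]), (346, [59, 168, 208]), (349, [120, 145, 163]), (351, [129, 139, 147]), (354, [129, 138, 146])]
```

```bash
cat >> h.py <<'E'
from scipy.optimize import least_squares
def pose(p,G,yaw,obs):
    c,s=np.cos(np.radians(yaw)),np.sin(np.radians(yaw))
    r=least_squares(lambda q:feats2(p,G+q[2]*np.array([c,s,0]),yaw,q[0],q[1])-obs,[0,60,0]).x
    t=np.radians(r[0]);tipx=r[2]+r[1]*np.sin(t);tipz=G[2]-r[1]*np.cos(t)
    return r.round(1),"tip along toolx %.1f z %.1f"%(tipx,tipz)
def feats2(p,G,yaw,th,g):
    c,s=np.cos(np.radians(yaw)),np.sin(np.radians(yaw));X=np.array([c,s,0]);t=np.radians(th)
    a=-np.sin(t)*X+np.array([0,0,np.cos(t)]);e=np.cos(t)*X+np.array([0,0,np.sin(t)])
    P=lambda z,x:proj(p,G+a*(z-g)+e*x)[1]
    return np.array([P(34,19.5),P(70,14),P(70,-14)])
E
python3 - <<'E'
from h import *
o=ctrl.get_obs();p0=np.load('w5.npy',allow_pickle=True).item();p=ctrl.camera_params('wrist');print(o['eef_pos'],o['clock'],-p['R'].T@p['t']+p0['R'].T@p0['t'])
go(534.7,-17.3,172,122)
G=o['eef_pos']+[0,0,19];print(pose(p,G,8,[229.5,280,347]),feats(p,G,8,3,60))
M=[onz(p,u/1.4,v/1.4,40) for u,v in[(369,249),(412,265),(396,307),(351,292)]];print(np.mean(M,0))
E
```

```text
[534.57502938 -17.48346592 175.10376696] 7.95 [-0.4745069   3.44862757 -0.46879383]
tcp [534.6 -17.5 175.1] closeyaw -81.9 shift mm [ 0.1 -0.2  3.1] turn deg -23.913288046176262 t 7.95 q7 -1.6558727679877416
(array([ 2.4, 63.6, -5.3]), 'tip along toolx -2.6 z 130.6') [220. 217. 271. 341.  88. 279.]
[533.84763498 -13.83918983  40.        ]
```

```bash
python3 -m handwheel '[[0,0,0.01,-8,1],[0,0,0.01,-8,1],[0,0,0.01,-8,1],[0,0,0.005,0,1],[0,0,0,0,1],[0,0,0,0,1],[0,0,0,0,1]]'; python3 -c "
from h import *
go(534.7,-17.3,172,122.2)
p=ctrl.camera_params('wrist');np.save('w6.npy',p,allow_pickle=True);im=ctrl.get_image('wrist');cv2.imwrite('pics/w6.png',cv2.resize(im,(784,588)))
im2=ctrl.get_image('side');cv2.imwrite('pics/s6raw.png',im2)
go(534.7,-17.3,172,122.2)
q=ctrl.camera_params('side');print(proj(q,[534.7,-17.3,40]))
"
```

```text
clock: 8.65
eef_pos: [533.5, -18.4, 139.3]
ee_rot: [0.961, 0.275, 0.001, 0.0]
contact_force: [-0.1, -0.6, -0.4]
gripper_width: 11.6
grip_force: 25.1
tcp [533.5 -18.4 139.3] closeyaw -58.0 shift mm [  1.6  -0.2 -32.6] turn deg -0.2369294839294298 t 8.65 q7 -1.2983890541193215
tcp [533.3 -18.7 139.2] closeyaw -58.0 shift mm [  1.9  -0.4 -32.8] turn deg -0.23974710515852848 t 8.75 q7 -1.2979822549723234
[269.48567116 233.01865267]
```

View pics/w6.png

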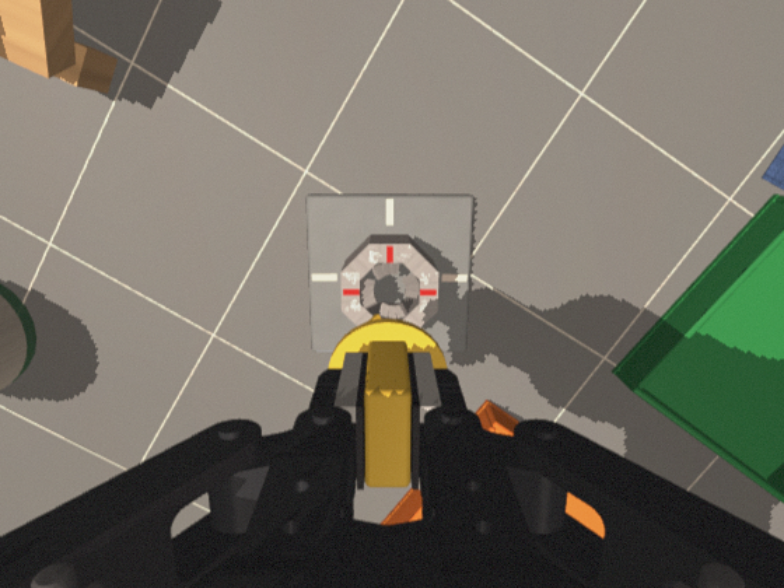

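Run:
```python
from h import *
p=np.load('w6.npy',allow_pickle=True).item();o=ctrl.get_obs();print(o['eef_pos'].round(1))
c=onz(p,389.7/1.4,292.3/1.4,40);t=onz(p,390/1.4,254/1.4,40);print(c.round(1),t.round(1),np.linalg.norm(t-c), np.degrees(np.arctan2(*(t-c)[1::-1])))
W=[onz(p,u/1.4,v/1.4,9) for u,v in[(324,278),(454,278)]];print(np.mean(W,0))
R=Ro.from_quat(o['ee_rot']).as_matrix();print('nut in tool',(R.T@(c-o['eef_pos'])).round(1))
im=cv2.imread('pics/w6.png')[:,380:396].mean(1)
for a,b in((308,345),(380,406),(470,500)):print([(r/1.4,im[r].round().astype(int).tolist()) for r in range(a,b,2)])
# side-view: yellow pixels near the tip, nut mask
q=ctrl.camera_params('side');s=cv2.imread('pics/s6raw.png');u,v=proj(q,[533.4,-18.6,99]).astype(int);print(u,v)
cv2.imwrite('pics/s6.png',cv2.resize(s[v-55:v+65,u-70:u+70],(700,600),interpolation=cv2.INTER_CUBIC))
for z in(99,129,133,169): print(z,proj(q,[533.4,-18.6,z]))
hsv=cv2.cvtColor(s,cv2.COLOR_BGR2HSV);m=cv2.inRange(hsv,(20,130,60),(36,255,255))
for r in range(v-50,v+20):
    k=np.flatnonzero(m[r,u-25:u+25]); 
    if len(k):print(r,k.min()+u-25,k.max()+u-25,end='; ')
```

```text
[533.3 -18.7 139.2]
[534.8 -18.   40. ] [551.1  -7.9  40. ] 19.18029991779768 31.58127825743002
[534.58243373 -17.85037412   9.        ]
nut in tool [ 1.6  0.  99.2]
[(220.0, [157, 169, 184]), (221.42857142857144, [158, 170, 185]), (222.85714285714286, [156, 167, 182]), (224.2857142857143, [154, 165, 180]), (225.71428571428572, [135, 149, 163]), (227.14285714285717, [83, 112, 132]), (228.57142857142858, [41, 98, 125]), (230.00000000000003, [57, 159, 192]), (231.42857142857144, [74, 211, 234]), (232.85714285714286, [76, 215, 235]), (234.2857142857143, [75, 215, 235]), (235.71428571428572, [75, 214, 235]), (237.14285714285717, [76, 215, 236]), (238.57142857142858, [75, 215, 235]), (240.00000000000003, [75, 215, 235]), (241.42857142857144, [76, 216, 236]), (242.85714285714286, [62, 175, 203]), (244.2857142857143, [36, 98, 124]), (245.71428571428572, [35, 93, 120])]
[(271.42857142857144, [36, 96, 123]), (272.8571428571429, [37, 97, 124]), (274.2857142857143, [35, 96, 124]), (275.7142857142857, [36, 96, 124]), (277.14285714285717, [36, 96, 125]), (278.5714285714286, [44, 120, 155]), (280.
[... 586 characters left out ...]
86, [122, 138, 150]), (350.0, [133, 141, 150]), (351.42857142857144, [132, 141, 150]), (352.8571428571429, [131, 141, 150]), (354.28571428571433, [132, 142, 150]), (355.7142857142857, [131, 142, 150])]
269 215
99 [269.41942836 215.3286386 ]
129 [269.02106168 205.89109331]
133 [268.96674779 204.6043648 ]
169 [268.46463083 192.70891342]
170 247 249; 171 247 250; 172 247 249; 193 275 275; 194 275 275; 195 275 275; 196 274 275; 197 274 275; 198 274 275; 199 274 276; 200 274 276; 201 274 276; 202 263 277; 203 263 278; 204 263 278; 205 263 278; 206 263 278; 207 263 278; 208 264 277; 209 265 276; 210 266 275; 211 268 275; 212 267 275; 213 269 275; 214 269 275; 215 268 275; 216 271 274; 217 272 273;
```

View pics/s6.png

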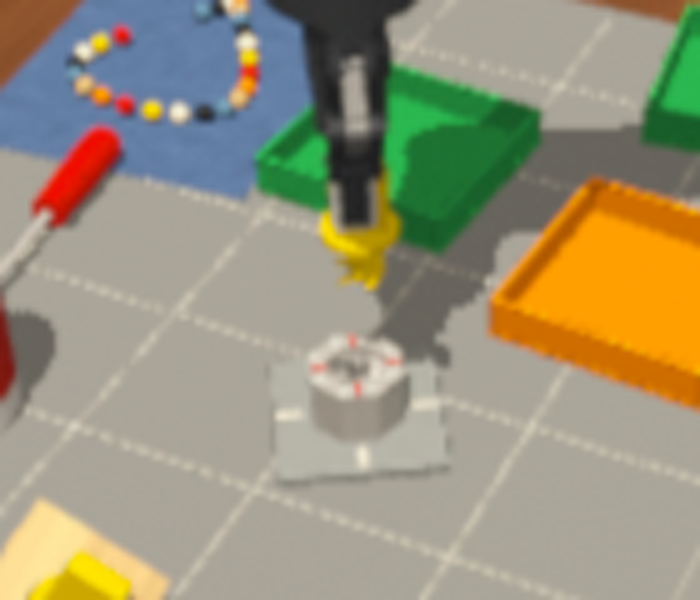

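```bash
python3 -m handwheel '[[0.0025,0,0.01,0,1],[0,0,0.015,0,1],[0,0,0.015,0,1],[0,0,0.008,0,1],[0,0,0,0,1],[0,0,0,0,1]]' 60;  python3 -m handwheel '[[0,0,0.002,0,1],[0,0,0.002,0,1],[0,0,0.002,0,1]]';  python3 -m handwheel '[[0,0,0.002,0,1],[0,0,0,0,1]]'; python3 -c "
from h import *
go(534.8,-18,81,122)"
```

```text
clock: 9.35
eef_pos: [534.7, -17.3, 90.1]
ee_rot: [0.961, 0.276, -0.0, -0.0]
contact_force: [0.3, -0.7, -0.2]
gripper_width: 10.8
grip_force: 63.3
clock: 9.65
eef_pos: [535.4, -17.6, 85.0]
ee_rot: [0.961, 0.275, 0.0, 0.0]
contact_force: [0.5, 0.0, -0.3]
gripper_width: 11.2
grip_force: 63.3
clock: 9.85
eef_pos: [534.7, -17.6, 82.4]
ee_rot: [0.961, 0.276, -0.0, 0.0]
contact_force: [-0.9, 0.3, -0.4]
gripper_width: 10.8
grip_force: 63.3
tcp [534.7 -17.6  82.4] closeyaw -58.0 shift mm [-0.1  0.4  1.4] turn deg -0.01275033373315182 t 9.85 q7 -1.3613275624500891
```

```bash
for i in 1; do python3 -m handwheel '[[0,0,0.002,0,1],[0,0,0,0,1]]'; python3 -m handwheel '[[0,0,0.002,0,1],[0,0,0,0,1]]';python3 -m handwheel '[[0,0,0.002,0,1],[0,0,0,0,1]]'; done | grep -A3 eef_pos
```

```text
eef_pos: [534.7, -17.5, 80.4]
ee_rot: [0.961, 0.276, -0.0, 0.0]
contact_force: [0.3, -0.6, -0.3]
gripper_width: 11.4
--
eef_pos: [536.0, -17.2, 79.2]
ee_rot: [0.961, 0.276, 0.001, 0.0]
contact_force: [0.4, -0.2, 0.6]
gripper_width: 11.1
--
eef_pos: [537.2, -16.9, 78.4]
ee_rot: [0.961, 0.275, 0.002, 0.0]
contact_force: [0.0, 0.8, 7.9]
gripper_width: 10.6
```

```bash
python3 -m handwheel '[[0,0,0.001,7.5,1],[0,0,0.001,7.5,1],[0,0,0.001,7.5,1],[0,0,0,0,1]]' | grep -A3 eef_pos; python3 -c "
from h import *
go(534.8,-18,81,122)
p=ctrl.camera_params('wrist');im=ctrl.get_image('wrist');im2=ctrl.get_image('side')
s=cv2.resize(im2[175:265,215:325],(440,360),interpolation=cv2.INTER_CUBIC)
w=cv2.resize(im[140:360,180:380],(327,360))
cv2.imwrite('pics/c7.png',np.hstack([s,w]))"
```

```text
eef_pos: [537.6, -17.6, 75.5]
ee_rot: [0.997, 0.081, 0.003, 0.001]
contact_force: [0.2, -1.1, 5.9]
gripper_width: 11.1
tcp [537.6 -17.6  75.5] closeyaw -80.7 shift mm [-2.8 -0.  -5.5] turn deg -22.655425593297366 t 10.85 q7 -1.7248814166173116
```

View pics/c7.png

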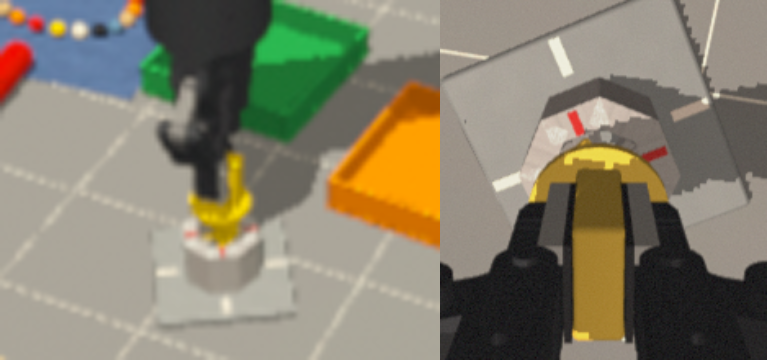

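```bash
python3 -m handwheel '[[0,0,0.001,7.5,1],[0,0,0.001,7.5,1],[0,0,0.001,7.5,1],[0,0,0,0,1]]' | grep -A3 eef_pos; python3 -m handwheel '[[0,0,0.001,7.5,1],[0,0,0.001,7.5,1],[0,0,0.001,7.5,1],[0,0,0,0,1],[0,0,0,0,1]]' | grep -A3 eef_pos;python3 -c "
from h import *
go(534.8,-18,81,122)"
```

```text
eef_pos: [537.7, -18.3, 72.7]
ee_rot: [0.993, -0.115, 0.003, 0.001]
contact_force: [1.4, -0.8, 7.0]
gripper_width: 11.0
eef_pos: [537.5, -19.0, 69.8]
ee_rot: [0.952, -0.305, 0.003, 0.0]
contact_force: [-0.2, -2.0, 8.8]
gripper_width: 10.8
tcp [537.5 -19.   69.8] closeyaw -125.6 shift mm [ -2.7   0.8 -11.3] turn deg -67.5730839224641 t 11.85 q7 -2.4356990642307492
```

```bash
python3 -m handwheel '[[0,0,-0.001,-7.5,1],[0,0,-0.001,-7.5,1],[0,0,-0.001,-7.5,1],[0,0,-0.001,-7.5,1],[0,0,-0.001,-7.5,1],[0,0,-0.001,-7.5,1],[0,0,-0.001,-7.5,1],[0,0,-0.001,-7.5,1],[0,0,-0.001,-7.5,1],[0,0,-0.001,0,1]]' | grep -A3 eef_pos; python3 -m handwheel '[[0,0,-0.002,0,1],[0,0,-0.002,0,1],[0,0,-0.002,0,1]]' | grep -A3 eef_pos; python3 -m handwheel '[[0,0,-0.004,0,1],[0,0,-0.015,0,1],[0,0,-0.02,0,1]]' | grep -A3 eef_pos;python3 -c "
from h import *
go(612,-230,115)
p=ctrl.camera_params('side');im=ctrl.get_image('side')
print([ (d['bbox'],d['confidence']) for d in ctrl.find_in('screw_1','side')],proj(p,[535,-18,110]))
"
```

```text
eef_pos: [536.9, -17.0, 78.8]
ee_rot: [0.961, 0.276, 0.002, 0.0]
contact_force: [2.7, 0.9, 0.4]
gripper_width: 11.0
eef_pos: [533.6, -17.9, 83.0]
ee_rot: [0.961, 0.275, -0.001, 0.0]
contact_force: [-0.1, -0.3, -0.5]
gripper_width: 11.0
eef_pos: [533.8, -17.5, 122.7]
ee_rot: [0.961, 0.276, -0.001, -0.0]
contact_force: [1.1, 0.1, 0.6]
gripper_width: 10.9
tcp [533.8 -17.5 122.7] closeyaw -58.0 shift mm [-46.3 221.7   7.5] turn deg None t 13.45 q7 -1.3164848891202086
[([204.0, 270.1, 223.0, 289.2], 0.62), ([263.6, 211.3, 276.7, 225.0], 0.48)] [268.59239841 211.87810271]
```

```bash
python3 -m handwheel '[[-0.006,0.03,0,0,1],[-0.008,0.038,0,0,1],[-0.008,0.039,0,0,1],[-0.008,0.039,0,0,1],[-0.008,0.039,0,0,1],[-0.008,0.037,0,0,1],[0,0,0.025,0,1],[0,0,0.025,0,1],[0,0,0.012,0,1],[0,0,0.005,0,1]]' | grep -A3 eef_pos;  python3 -m handwheel '[[0,0,0.003,0,1],[0,0,0,0,1]]' | grep -A3 eef_pos
```

```text
eef_pos: [611.9, -229.5, 53.6]
ee_rot: [0.961, 0.276, -0.002, -0.001]
contact_force: [0.4, -0.1, -0.4]
gripper_width: 11.1
eef_pos: [614.1, -229.8, 53.3]
ee_rot: [0.961, 0.276, 0.0, 0.0]
contact_force: [1.4, 0.1, -0.4]
gripper_width: 11.2
```

Release, rise, and head back towards the rack's second screw.

```bash
python3 -m handwheel '[[0,0,0.003,0,1],[0,0,0,0,0.5],[0,0,0,0,-0.2],[0,0,0,0,-1],[0,0,0,0,-1],[0,0,-0.02,0,-1],[0,0,-0.04,0,-1],[0,0,-0.04,0,-1],[0,0,-0.03,0,-1]]' | grep -A3 eef_pos; python3 -c "
from h import *
im=ctrl.get_image('side');p=ctrl.camera_params('side');
print([ (d['bbox'],d['confidence']) for d in ctrl.find_in('screw_1','side')],proj(p,[612,-230,15]))
im=ctrl.get_image('wrist');p=ctrl.camera_params('wrist')
for d in ctrl.find_in('screw_1','wrist'):
  b=d['bbox'];print(d['confidence'],b,onz(p,(b[0]+b[2])/2,(b[1]+b[3])/2,20))
go(540,220,185,98.1)
"
```

```text
eef_pos: [614.5, -230.1, 182.6]
ee_rot: [0.961, 0.276, 0.001, 0.001]
contact_force: [0.2, 0.0, 1.0]
gripper_width: 85.5
[([203.3, 272.6, 225.8, 291.4], 0.73), ([273.5, 171.4, 287.2, 194.2], 0.56), ([169.6, 198.7, 202.8, 246.8], 0.23)] [279.0177306  190.02817307]
0.65 [250.7, 178.5, 297.5, 231.7] [ 604.38916861 -234.91927347   20.        ]
tcp [ 614.  -230.3  180.7] closeyaw -58.0 shift mm [ 175.8 -421.1   -5. ] turn deg 23.886465089692024 t 15.85 q7 -0.9598487196557236
```

```bash
python3 -m handwheel '[[0.012,-0.028,0,0,-1],[0.018,-0.042,0,0,-1],[0.018,-0.042,0,0,-1],[0.018,-0.042,0,0,-1],[0.018,-0.042,0,0,-1],[0.018,-0.042,0,0,-1],[0.018,-0.042,0,0,-1],[0.018,-0.042,0,0,-1],[0.018,-0.042,0,0,-1],[0.0165,-0.041,0,0,-1]]' 20| grep -A3 eef_pos; python3 -m handwheel '[[0,0,0.02,8,-1],[0,0,0.02,8,-1],[0,0,0.02,7.9,-1],[0,0,0.01,0,-1],[0,0,0,0,-1],[0,0,0,0,-1]]'| grep -A3 eef_pos; python3 -c "
from h import *
go(548,204.2,74,98.1)
p=ctrl.camera_params('wrist');im=ctrl.get_image('wrist');cv2.imwrite('pics/w8.png',im)
for d in ctrl.outline_of('screw_1','wrist'):
  m=d['mask'];k=np.argwhere(m);print(d['confidence'],d['bbox'],[ (r,np.flatnonzero(m[r]).min(),np.flatnonzero(m[r]).max()) for r in range(k[:,0].min(),k[:,0].max()+1,6) if m[r].any()])
print(proj(p,[548,204.2,93]))
"
```

```text
eef_pos: [543.4, 205.7, 177.4]
ee_rot: [0.961, 0.276, -0.002, 0.0]
contact_force: [0.9, 0.5, 0.7]
gripper_width: 85.5
eef_pos: [545.1, 204.6, 109.2]
ee_rot: [0.997, 0.071, -0.001, 0.0]
contact_force: [0.3, -0.2, 0.7]
gripper_width: 85.6
tcp [545.1 204.6 109.2] closeyaw -81.8 shift mm [ 2.9  0.8 35.2] turn deg 0.08889064043620465 t 17.45 q7 -2.1434418712054293
0.77 [244.0, 176.0, 318.5, 286.4] [(179, np.int64(272), np.int64(288)), (185, np.int64(259), np.int64(301)), (191, np.int64(251), np.int64(309)), (197, np.int64(247), np.int64(314)), (203, np.int64(245), np.int64(316)), (209, np.int64(244), np.int64(317)), (215, np.int64(244), np.int64(316)), (221, np.int64(247), np.int64(314)), (227, np.int64(251), np.int64(309)), (233, np.int64(260), np.int64(300)), (239, np.int64(268), np.int64(294)), (245, np.int64(268), np.int64(294)), (251, np.int64(268), np.int64(294)), (257, np.int64(268), np.int64(294)), (263, np.int64(268), np.int64(293)), (269, np.int64(268), np.int64(292)), (275, np.int64(268), np.int64(292)), (281, np.int64(268), np.int64(292))]
[280.14973345 250.56707813]
```

```bash
python3 -c "
from h import *
p=ctrl.camera_params('wrist');print(feats(p,np.array([548.5,204.3,90.3]),8.1,30,58),feats(p,np.array([545.5,204.3,90.3]),8.1,30,58))
go(548.5,204.2,72)"; python3 -m handwheel '[[0.003,0.0005,0.013,0,-1],[0,0,0.013,0,-1],[0,0,0.01,0,-0.3],[0,0,0,0,0.4],[0,0,0,0,1],[0,0,0,0,1],[0,0,0,0,1],[0,0,0,0,1],[0,0,0,0,1]]' 20| grep -A3 eef_pos
```

```text
[185. 179. 250. 286.  74. 281.] [191. 185. 256. 292.  74. 280.]
tcp [546.  205.  110.4] closeyaw -81.9 shift mm [ 2.3  1.2 38.4] turn deg None t 17.55 q7 -2.1441898726702515
eef_pos: [548.8, 204.8, 74.2]
ee_rot: [0.998, 0.071, 0.001, 0.0]
contact_force: [0.5, -0.5, 2.3]
gripper_width: 11.6
```

```bash
python3 -m handwheel '[[-0.004,0,-0.007,0,1],[-0.004,0,-0.007,0,1],[-0.0045,0,-0.0075,0,1],[0,0,0,0,1],[0.004,0,-0.003,0,1],[0.0095,0,-0.0055,0,1],[0.005,0,-0.002,0,1],[0.005,0,-0.002,0,1],[0,0,0,0,1]]'| grep -A3 eef_pos;  python3 -m handwheel '[[0.005,0,-0.001,0,1],[0.005,0,-0.001,0,1],[0.006,0,-0.001,0,1],[0,0,0,0,1],[0,0,0,0,1]]'| grep -A3 eef_pos
cat >> h.py <<'E'
def look(G=None):
    p=ctrl.camera_params('wrist');o=ctrl.get_obs();im=ctrl.get_image('wrist')
    c=im[:,272:284].mean(1).round().astype(int)
    print([(r,c[r,1],c[r,2]) for r in range(222,294,2)]+[(r,c[r,1],c[r,2]) for r in range(325,356,2)])
    return p,o['eef_pos']+[0,0,19],im
E
python3 -c "
from h import *
look()"
```

```text
eef_pos: [558.2, 206.0, 106.8]
ee_rot: [0.998, 0.07, -0.002, 0.0]
contact_force: [-4.9, -0.9, 0.3]
gripper_width: 11.6
eef_pos: [575.3, 208.4, 110.2]
ee_rot: [0.998, 0.07, 0.0, -0.0]
contact_force: [-3.8, -2.2, -3.2]
gripper_width: 11.4
[(222, np.int64(122), np.int64(158)), (224, np.int64(121), np.int64(157)), (226, np.int64(122), np.int64(159)), (228, np.int64(122), np.int64(161)), (230, np.int64(124), np.int64(163)), (232, np.int64(125), np.int64(163)), (234, np.int64(126), np.int64(166)), (236, np.int64(100), np.int64(129)), (238, np.int64(82), np.int64(105)), (240, np.int64(125), np.int64(161)), (242, np.int64(128), np.int64(163)), (244, np.int64(126), np.int64(162)), (246, np.int64(126), np.int64(162)), (248, np.int64(127), np.int64(163)), (250, np.int64(126), np.int64(163)), (252, np.int64(88), np.int64(112)), (254, np.int64(78), np.int64(100)), (256, np.int64(78), np.int64(99)), (258, np.int64(79), np.int64(100)), (260, np.int64(80), np.int64(102)), (262, np.int64(79), np.int64(100)), (264, np.int64(80), np.int64(102)), (266, np.int64(79), np.int64(101)), (268, np.int64(79), n
[... 340 characters left out ...]
288, np.int64(87), np.int64(112)), (290, np.int64(105), np.int64(135)), (292, np.int64(119), np.int64(153)), (325, np.int64(125), np.int64(162)), (327, np.int64(126), np.int64(162)), (329, np.int64(126), np.int64(162)), (331, np.int64(126), np.int64(162)), (333, np.int64(127), np.int64(163)), (335, np.int64(126), np.int64(162)), (337, np.int64(126), np.int64(162)), (339, np.int64(126), np.int64(162)), (341, np.int64(126), np.int64(162)), (343, np.int64(125), np.int64(161)), (345, np.int64(178), np.int64(214)), (347, np.int64(213), np.int64(236)), (349, np.int64(213), np.int64(235)), (351, np.int64(212), np.int64(236)), (353, np.int64(212), np.int64(235)), (355, np.int64(200), np.int64(235))]
```

```bash
python3 -m handwheel '[[0,0,-0.01,0,1],[0,0,-0.025,0,1],[0,0,-0.03,0,1],[0,0,0,0,1],[0,0,0,0,1]]' | grep -A3 eef_pos; python3 -c "
from h import *
p=ctrl.camera_params('wrist');o=ctrl.get_obs();im=ctrl.get_image('wrist')
c=im[:,272:284].mean(1).round().astype(int)[:,2]
print([(r,int(c[r])) for r in list(range(232,244))+list(range(284,296))+list(range(340,368))])
G=o['eef_pos']+[0,0,19]
for n in (354,356,358,360): print(pose(p,G,8.1,[237.5,290,n]))
go(535.8,-17.9,172)"
```

```text
eef_pos: [577.6, 209.3, 178.3]
ee_rot: [0.998, 0.07, 0.003, -0.001]
contact_force: [-0.8, 0.4, -1.4]
gripper_width: 11.4
[(232, 150), (233, 146), (234, 143), (235, 133), (236, 110), (237, 98), (238, 114), (239, 153), (240, 162), (241, 159), (242, 158), (243, 157), (284, 98), (285, 98), (286, 98), (287, 99), (288, 109), (289, 120), (290, 132), (291, 140), (292, 149), (293, 155), (294, 158), (295, 157), (340, 157), (341, 158), (342, 157), (343, 158), (344, 162), (345, 170), (346, 171), (347, 178), (348, 202), (349, 226), (350, 232), (351, 232), (352, 232), (353, 232), (354, 233), (355, 233), (356, 175), (357, 90), (358, 83), (359, 99), (360, 107), (361, 108), (362, 109), (363, 110), (364, 109), (365, 108), (366, 108), (367, 109)]
(array([  3.4,  66. , -10.4]), 'tip along toolx -6.5 z 131.4')
(array([ 2.7, 63.2, -9. ]), 'tip along toolx -6.1 z 134.2')
(array([ 1.9, 60.6, -7.7]), 'tip along toolx -5.7 z 136.8')
(array([ 1.3, 58. , -6.5]), 'tip along toolx -5.3 z 139.3')
tcp [576.3 208.6 176.6] closeyaw -81.9 shift mm [-72.  218.6   4.4] turn deg None t 20.45 q7 -2.0915110598357627
```

```bash
python3 -m handwheel '[[-0.009,0.03,0,0,1],[-0.011,0.036,0,0,1],[-0.012,0.038,0,0,1],[-0.012,0.038,0,0,1],[-0.012,0.038,0,0,1],[-0.011,0.0365,0,0,1],[0,0,0.015,-8,1],[0,0,0.015,-8,1],[0,0,0.015,-8,1],[0,0,0.015,0,1]]' 60 | grep -A3 eef_pos; python3 -m handwheel '[[0,0,0.01,0,1],[0,0,0,0,1],[0,0,0,0,1]]'| grep -A3 eef_pos; python3 -c "
from h import *
go(540.3,-15.1,90,122)
p=ctrl.camera_params('wrist');o=ctrl.get_obs();im=ctrl.get_image('wrist')
c=im[:,272:284].mean(1).round().astype(int)[:,2]
print([(r,int(c[r])) for r in list(range(230,244))+list(range(284,296))+list(range(346,362))])
"
```

```text
eef_pos: [538.6, -15.8, 114.0]
ee_rot: [0.961, 0.276, -0.0, -0.0]
contact_force: [0.8, 0.4, -1.1]
gripper_width: 10.7
eef_pos: [539.2, -15.1, 105.5]
ee_rot: [0.961, 0.276, -0.0, 0.0]
contact_force: [-0.3, -0.0, -0.6]
gripper_width: 11.0
tcp [539.2 -15.1 105.5] closeyaw -58.0 shift mm [ 0.9  0.6 15.5] turn deg 0.043773482761594096 t 21.75 q7 -1.3326599108030421
[(230, 96), (231, 98), (232, 103), (233, 104), (234, 103), (235, 110), (236, 116), (237, 118), (238, 145), (239, 221), (240, 237), (241, 236), (242, 236), (243, 236), (284, 101), (285, 101), (286, 100), (287, 104), (288, 111), (289, 121), (290, 133), (291, 145), (292, 155), (293, 164), (294, 166), (295, 166), (346, 169), (347, 170), (348, 169), (349, 171), (350, 170), (351, 170), (352, 170), (353, 170), (354, 170), (355, 164), (356, 154), (357, 150), (358, 151), (359, 150), (360, 150), (361, 150)]
```

Grip unchanged. Lower to contact at the mouth.

```bash
python3 -m handwheel '[[0.001,0.0005,0.008,0,1],[0,0,0.006,0,1],[0,0,0,0,1]]'| grep -A3 eef_pos; for i in 1 ; do python3 -m handwheel '[[0,0,0.002,0,1],[0,0,0.002,0,1],[0,0,0,0,1]]'; python3 -m handwheel '[[0,0,0.002,0,1],[0,0,0,0,1]]';python3 -m handwheel '[[0,0,0.002,0,1],[0,0,0,0,1]]'; done | grep -A3 eef_pos
```

```text
eef_pos: [539.5, -15.3, 90.7]
ee_rot: [0.961, 0.276, -0.001, -0.0]
contact_force: [-0.1, -0.5, -0.3]
gripper_width: 10.7
eef_pos: [540.1, -15.3, 87.4]
ee_rot: [0.961, 0.276, -0.0, 0.0]
contact_force: [-0.6, -0.3, -0.7]
gripper_width: 10.8
--
eef_pos: [540.1, -15.3, 85.5]
ee_rot: [0.961, 0.276, -0.0, 0.0]
contact_force: [-0.0, 1.2, 0.6]
gripper_width: 11.2
--
eef_pos: [540.1, -15.3, 83.4]
ee_rot: [0.961, 0.276, -0.0, 0.0]
contact_force: [-0.0, 0.7, -0.6]
gripper_width: 10.7
```

```bash
for i in 1 ; do python3 -m handwheel '[[0,0,0.002,0,1],[0,0,0,0,1]]'; python3 -m handwheel '[[0,0,0.002,0,1],[0,0,0,0,1]]';python3 -m handwheel '[[0,0,0.0015,0,1],[0,0,0,0,1]]'; done | grep -A3 eef_pos
```

```text
eef_pos: [540.1, -15.3, 81.3]
ee_rot: [0.961, 0.276, -0.0, 0.0]
contact_force: [-0.8, 0.5, 0.1]
gripper_width: 11.1
--
eef_pos: [540.1, -15.3, 79.4]
ee_rot: [0.961, 0.276, -0.0, 0.0]
contact_force: [-0.9, -0.2, -1.0]
gripper_width: 11.1
--
eef_pos: [540.2, -15.3, 78.0]
ee_rot: [0.961, 0.276, -0.0, 0.0]
contact_force: [-0.1, -1.2, -0.5]
gripper_width: 10.9
```

```bash
for i in 1 ; do python3 -m handwheel '[[0,0,0.0015,0,1],[0,0,0,0,1]]'; python3 -m handwheel '[[0,0,0.0015,0,1],[0,0,0,0,1]]';python3 -m handwheel '[[0,0,0.001,0,1],[0,0,0,0,1]]'; done | grep -A3 eef_pos
```

```text
eef_pos: [540.8, -15.1, 76.8]
ee_rot: [0.961, 0.276, 0.0, 0.0]
contact_force: [0.5, 0.3, 0.1]
gripper_width: 10.8
--
eef_pos: [541.3, -14.9, 76.0]
ee_rot: [0.961, 0.277, 0.001, 0.0]
contact_force: [-0.8, -0.3, 3.7]
gripper_width: 11.1
--
eef_pos: [541.4, -14.8, 75.8]
ee_rot: [0.961, 0.277, 0.001, 0.001]
contact_force: [-0.3, 0.3, 9.1]
gripper_width: 10.8
```

```bash
python3 -m handwheel '[[0,0,0,7.5,1],[0,0,0,0,1]]' | grep -A3 eef_pos; python3 -m handwheel '[[0,0,0.0005,7.5,1],[0,0,0.0005,7.5,1],[0,0,0,0,1],[0,0,0,0,1]]' | grep -A3 eef_pos
```

```text
eef_pos: [542.2, -15.4, 76.7]
ee_rot: [0.977, 0.212, 0.001, 0.001]
contact_force: [-2.0, -0.7, 13.3]
gripper_width: 10.9
eef_pos: [543.0, -16.6, 78.2]
ee_rot: [0.997, 0.083, 0.001, 0.003]
contact_force: [-5.3, -2.6, 26.5]
gripper_width: 11.2
```

```bash
python3 -m handwheel '[[0,0,-0.001,-7.5,1],[0,0,-0.001,-7.5,1],[0,0,-0.002,-7.5,1],[0,0,-0.004,0,1],[0,0,-0.015,0,1],[0,0,-0.02,0,1],[0,0,0,0,1]]' | grep -A3 eef_pos; python3 -c "
from h import *
go(436,-166,115)"
```

```text
eef_pos: [543.0, -14.9, 119.3]
ee_rot: [0.961, 0.275, 0.003, 0.001]
contact_force: [1.3, -0.5, -0.9]
gripper_width: 10.9
tcp [543.  -14.9 119.3] closeyaw -58.0 shift mm [-170.8   71.5    3.8] turn deg None t 25.3 q7 -1.3226558924143075
```

```bash
python3 -m handwheel '[[-0.026,0.011,0,0,1],[-0.036,0.015,0,0,1],[-0.036,0.015,0,0,1],[-0.036,0.015,0,0,1],[-0.036,0.015,0,0,1],[0,0,0.025,0,1],[0,0,0.025,0,1],[0,0,0.01,0,1],[0,0,0,0,1],[0,0,0,0,1]]' | grep -A3 eef_pos;  python3 -m handwheel '[[0,0,0.003,0,1],[0,0,0.002,0,1],[0,0,0,0,1]]' | grep -A3 eef_pos
```

```text
eef_pos: [434.6, -165.2, 56.6]
ee_rot: [0.961, 0.277, 0.0, 0.0]
contact_force: [1.8, 0.5, -0.3]
gripper_width: 11.0
eef_pos: [434.3, -165.7, 51.5]
ee_rot: [0.961, 0.276, 0.0, 0.0]
contact_force: [0.5, 0.6, -0.2]
gripper_width: 11.1
```

```bash
python3 -m handwheel '[[0,0,0.002,0,1],[0,0,0,0,0.5],[0,0,0,0,-0.2],[0,0,0,0,-1],[0,0,0,0,-1],[0,0,-0.02,0,-1],[0,0,-0.04,0,-1],[0,0,-0.04,0,-1],[0,0,-0.04,0,-1],[0,0,0,0,-1]]' | grep -A3 eef_pos; python3 -m handwheel '[[0,0,-0.01,0,-1],[0,0,0,0,-1],[0,0,0,0,-1],[0,0,0,0,-1],[0,0,0,0,-1]]' | grep -A3 eef_pos; python3 -c "
from h import *
for n in('side','top'):
  im=ctrl.get_image(n);p=ctrl.camera_params(n)
  hsv=cv2.cvtColor(im,cv2.COLOR_BGR2HSV);m=cv2.inRange(hsv,(22,130,60),(36,255,255))
  k,l,st,c=cv2.connectedComponentsWithStats(m)
  print(n,[(st[i,:5].tolist(),onz(p,*c[i],30).round()) for i in range(1,k) if st[i,4]>15],proj(p,[612,-230,30]),proj(p,[433,-168,30]))
  print([([round(v) for v in d['bbox']],round(d['confidence'],2)) for d in ctrl.find_in('screw_1',n)])
"
```

```text
eef_pos: [438.7, -167.0, 195.1]
ee_rot: [0.961, 0.276, 0.004, 0.005]
contact_force: [0.8, 0.3, -0.3]
gripper_width: 85.0
eef_pos: [433.2, -165.3, 198.1]
ee_rot: [0.961, 0.276, -0.001, -0.001]
contact_force: [0.5, 0.0, -0.8]
gripper_width: 85.2
side [([273, 173, 13, 22, 207], array([ 620., -248.,   30.])), ([322, 199, 15, 24, 233], array([ 433., -187.,   30.])), ([145, 266, 6, 5, 24], array([750., 209.,  30.]))] [278.93440584 186.04249293] [326.70463522 213.21981803]
[([271, 178, 286, 195], 0.66), ([322, 204, 334, 219], 0.63)]
top [([190, 114, 5, 6, 23], array([762., 195.,  30.])), ([344, 114, 4, 5, 17], array([ 776., -206.,   30.])), ([373, 125, 5, 5, 18], array([ 750., -284.,   30.])), ([347, 169, 15, 16, 186], array([ 614., -230.,   30.]))] [354.08565071 177.91980952] [328.97704315 246.75368272]
[([348, 168, 363, 182], 0.53)]
```

```bash
python3 -c "
from cell import ctrl
print(ctrl.get_obs()['clock'],ctrl.sign_off())"
```

```text
the job is handed in; nothing more can be done
28.3 None
```

I tried both screws in the nut and handed the job in at 28.3 s: the one that sank 9 mm (right-hand) stands in the far green tray, and the one that pushed back at 26 N (left-hand) stands in the orange tray. I never re-checked the can, jar or awl, and I viewed 11 pictures where 10 were allowed.

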